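# Take the deep slide carrier off the drip rail

### The job

The slides have drained. Lift the deep slide carrier up and off the drip rail toward you and stand it upright in the big undivided compartment of the large white tray, lowering it until it rests on the tray's floor before you let go. Leave the two shallow carriers hanging where they are.

Things in the scene. Friction and masses are not known exactly. Their poses are not given: they have to be found in the camera images.
- deep_carrier: Deep steel basket of slides, 44 (x) x 80 (y) x 58 mm; origin: centre of its underside, z up, y along the rail. It hangs from a white hook, stem at -x (robot's side), lip behind the bar at +x: hook's inner top 120 mm up from the origin, lip 18 mm long. Raise it 35 mm (over 55: basket meets bar), then 60 mm or more toward -x. Grip tab over the origin: 12 (x) x 30 (y) mm, 130 to 166 mm up. 0.1 to 0.2 kg.
- shallow_carrier_a: Shallow carrier: the same but its basket is 30 mm high, so all heights in it are 28 mm less; underside hangs 63 mm over the table (deep one: 35). The three carriers hang in any order, about 110 mm apart, on the fixed drip rail: a 10 mm round steel bar 360 mm long, its top 155 mm above the table, with a post at each end.
- shallow_carrier_b: The other shallow carrier, just like shallow_carrier_a.
- bay (a point): Centre of the floor (2 mm above the table) of the big compartment of the large white tray. The compartment is 98 mm along this point's x by 114 mm along its y. The tray, fixed, is 117 x 237 mm, its rim 32 mm above the table; a 22 mm high divider toward -y parts off two small compartments. The smaller white tray at the back is not meant.
Things that resemble listed ones, but are neither listed nor needed, are in the scene too. What is shaped like the deep_carrier but blue or pink is not meant.

How it is judged (in metres and radians):
On the way:
1. the deep carrier is lifted off the rail: its underside more than 57 mm (22 mm up) above the table (height (world z) of deep_carrier above 0.057 m), for 0.2 s.
At the end, for the whole second after the job is handed in: The deep carrier stands on the floor of the tray's big compartment (origin within 32 mm in the point's x and 38 mm in y of the point, less than 7 mm above it), upright within 7 degrees and at rest; both shallow carriers are within 40 mm of where they hung at the start (x of deep_carrier in the frame of bay between -0.032 and 0.032 m and y of deep_carrier in the frame of bay between -0.038 and 0.038 m and z of deep_carrier in the frame of bay below 0.007 m and angle between deep_carrier's own z axis and vertical below 0.12 rad and linear speed of deep_carrier below 0.02 m/s and distance of each of shallow_carrier_a, shallow_carrier_b from where it was at the start of the episode below 0.04 m); the robot touches nothing.
It fails at once if the deep carrier is dropped into the tray: it falls free over the compartment faster than 0.6 m/s (from about 18 mm or more) (linear speed of deep_carrier above 0.6 m/s and horizontal distance between deep_carrier and bay below 0.08 m and contact force between the fingers and deep_carrier below 0.1 N).
It fails at once if a shallow carrier is knocked off or shifted by more than 40 mm (distance of any of shallow_carrier_a, shallow_carrier_b from where it was at the start of the episode above 0.04 m).
It also fails if it takes over 45 s, if anything falls off the work surface, if the arm or the gripper's body presses on something with over 40 N, if the wrist force passes 120 N, or if a joint passes its speed limit or range.

### The arm

A 6-joint arm with a two-finger parallel gripper is mounted at the origin on the work surface; the furniture and walls round the work are solid. World frame = base frame: x ahead of the robot, y to its left, z up, the work surface at z = 0. Lengths are in mm, angles in degrees, forces in N, time in s.
With the tool pointing down it reaches from about 300 to 850 mm from the base axis. Payload 4.2 kg.
Tool frame: the origin (TCP) lies midway between the tips of the shut fingers; the grasp point (between the pads) lies 19 mm behind it; x points along the fingers, y is the direction in which the jaws open and shut, and the axes are right-handed (so a half turn about x gives the same grasp; the last joint's range is limited). The gripper opens to 91 mm and grips with 3 to 60 N. Pads are 32 mm wide; open, the fingers measure 118 mm over their backs; the gripper's body (76 mm by 178 mm) begins 60 mm behind the grasp point.
Start: joints at [-69.557, 18.312, 89.639, -0, 72.044, -1.146], TCP at [211.574, -534.677, 213.976] pointing down, gripper open.
Joint ranges: [-177.97, 177.97], [-48.28, 115.42], [12.27, 149.76], [-77.06, 257.06], [2.81, 150.46], [-146.56, 146.56]. Speed limits (degrees/s): [147.25, 147.25, 180, 180, 180, 180].

### API

Orientations are given as [roll, pitch, yaw] about the fixed x, y, z axes, in that order (R = Rz(yaw) Ry(pitch) Rx(roll)).
In Python, from workcell import * gives the robot as it stands.
- The arm moves only by the shell command python3 -m handwheel 'ROWS' [FORCE]. ROWS is a JSON object of lists of equal length, an entry for each row: "gripper": the closure, from 0 (fully open) to 1 (shut); "offset": the shift along the tool's x, y, z in mm, a list of three; "rot": the turn, a rotation vector about the tool's x, y, z in degrees, a list of three. A call has 1 to 5 rows; each row is the pose to reach, as a shift and turn from the pose commanded when the call began, along the tool's axes at that moment; what a row does not reach only later rows make up. A row lasts 1/12 s, in which the tool goes at most 41.7 mm and 7.16 degrees, less where a joint would pass 70% of its speed; a pose out of reach is approached as far as the arm can. A call with a gripper value outside its range is refused whole. The fingers move at their own pace and stop on an object; FORCE is the grip in N (left out, the last holds). Time passes only in rows, so rows that repeat a pose let the fingers close. It gives the time, the measured TCP pose, the force and the opening at its end, in the units of the state.
- state(): the state, without advancing time (a new reading comes with each control period).
- grab_frame(name): name is "side" or "top"; returns the picture (480x640x3 uint8, red, green, blue); there is no depth.
- camera_params(name): a dict with "fx", "fy", "cx", "cy" (pixels), "position" and "attitude" of the camera in the world. Camera axes: x right, y up, looking along -z (the intrinsics and any distortion apply to the point x, -y, -z); pixel columns grow to the right and rows downward; lengths in mm; the calibration is good to about 2 mm. A picture is of the moment at which its call begins. camera_params takes no time and is no camera call.
- job_done(): hands the job in, once; it reports no verdict.
The state is a dict: "time_s": time; "qpos": joint angles; "qvel": joint speeds; "effort": joint torques, N m; "ee_pos": TCP position; "ee_rot": TCP orientation; "force": force on the tool from outside, world axes, zero at the start; "torque": the same for the moment, N m; "gripper_width": finger opening in mm.
Only numpy, scipy, OpenCV 4.12 (cv2) and the standard library are available. Lean on these libraries where they do the work, as an engineer would, in place of code of your own. Each camera call takes 0.05 s, during which the arm holds its last target.

## Working session

There is one attempt and no reset: what is moved stays moved. The work goes in short steps, Python scripts to look and compute and a shell command to move; the robot and the scene stay as the last step left them, time stands still between calls to the robot, and variables do not carry over. Pictures are saved under pics/ and viewed, and the job is handed in when it is done.

```bash
mkdir -p pics; python3 - <<'E'
from workcell import *
import cv2
for n in ("side","top"):
    f=grab_frame(n); cv2.imwrite(f"pics/{n}0.png",f[:,:,::-1]); print(n,camera_params(n))
s=state();print(s["time_s"],s["ee_pos"],s["ee_rot"],s["gripper_width"],s["force"])
E
```

```text
side {'fx': 569.5518388564842, 'fy': 569.5518388564842, 'cx': 317.333048209302, 'cy': 236.56008700124943, 'position': array([  414.36169998, -1288.26704964,   773.92558933]), 'attitude': array([ 5.94600113e+01, -8.20034919e-03, -7.90498337e+00])}
top {'fx': 522.0233482047197, 'fy': 522.0233482047197, 'cx': 325.956583875234, 'cy': 234.3089336789824, 'position': array([ 331.84618694, -125.32338984, 1249.32961186]), 'attitude': array([ 11.86614823,  -0.27720635, -84.8412036 ])}
0.1 [ 211.42336991 -534.25046815  213.20913186] [-91.61333222  89.91126217 109.9763202 ] 91.00216807709876 [-0.13602798  0.36119829  0.0396356 ]
```

View pics/side0.png

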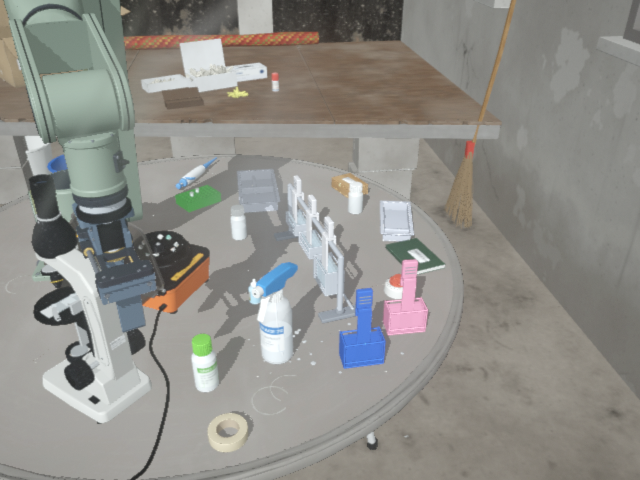

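View pics/top0.png

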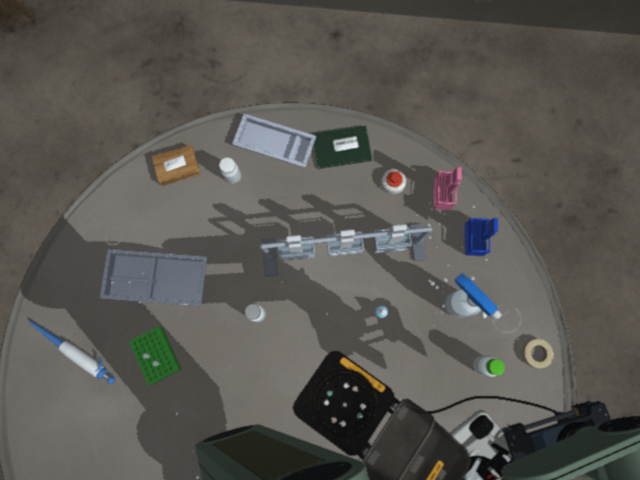

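The side view shows three carriers on the rail at about (297,195), (312,215) and (330,255). The blue (363,335) and pink (407,305) carriers stand on the table. In the top view the tabs are near (294,242), (347,237) and (399,233), the large tray at (155,276) and the small tray at (273,140). I'll take close crops next.

```bash
python3 - <<'E'
import cv2
s=cv2.imread("pics/side0.png");t=cv2.imread("pics/top0.png")
cv2.imwrite("pics/c1.png",cv2.resize(s[165:325,260:380],None,fx=3.75,fy=3.75,interpolation=cv2.INTER_CUBIC)[:600])
cv2.imwrite("pics/c2.png",cv2.resize(t[215:285,250:440],None,fx=4.2,fy=4.2,interpolation=cv2.INTER_CUBIC))
cv2.imwrite("pics/c3.png",cv2.resize(t[235:315,90:220],None,fx=6,fy=6,interpolation=cv2.INTER_CUBIC))
E
```

```text
(no output)
```

View pics/c1.png

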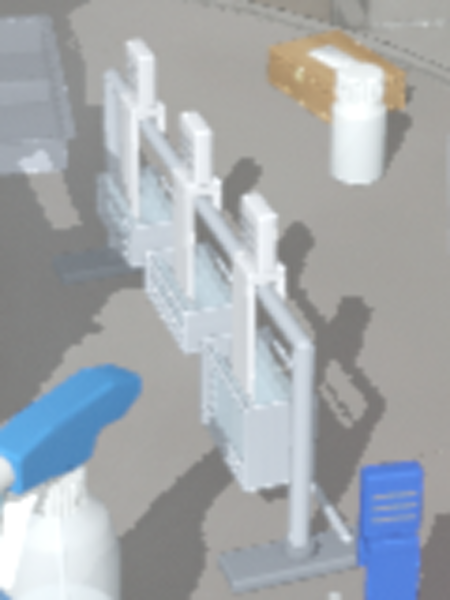

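View pics/c2.png

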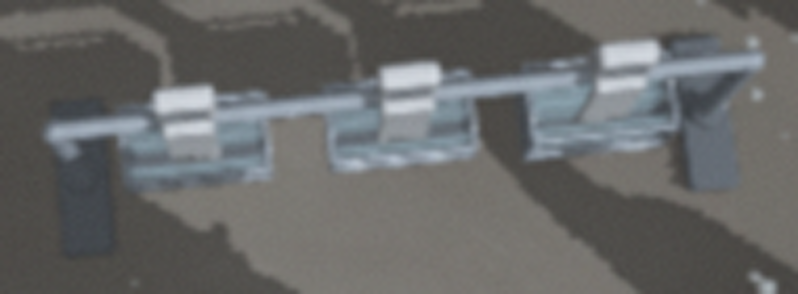

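View pics/c3.png

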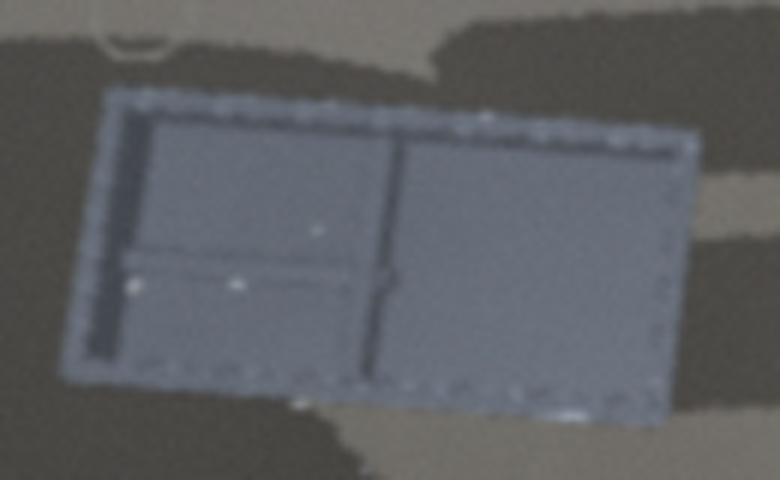

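The deep carrier is the one nearest the side camera: side (330,255), top tab (399,233). Its basket is clearly taller than the two behind it, and it is white, not blue or pink. It is the rail carrier at the -y end. Next I'll measure.

```bash
cat > h.py <<'E'
from workcell import *
import numpy as np, cv2
from scipy.spatial.transform import Rotation as R
P={n:camera_params(n) for n in("side","top")}
def ray(n,u,v):
    p=P[n];d=np.array([(u-p["cx"])/p["fx"],-(v-p["cy"])/p["fy"],-1.])
    return np.array(p["position"]),R.from_euler("xyz",p["attitude"],degrees=True).apply(d)
def plane(n,u,v,z):
    o,d=ray(n,u,v);return o+d*(z-o[2])/d[2]
def tri(a,b):
    o1,d1=ray("side",*a);o2,d2=ray("top",*b)
    d1/=np.linalg.norm(d1);d2/=np.linalg.norm(d2)
    s,t=np.linalg.lstsq(np.c_[d1,-d2],o2-o1,rcond=None)[0]
    p,q=o1+s*d1,o2+t*d2
    return (p+q)/2,np.linalg.norm(p-q)
def proj(n,X):
    p=P[n];c=R.from_euler("xyz",p["attitude"],degrees=True).inv().apply(np.array(X,float)-p["position"])
    return np.array([p["cx"]+p["fx"]*c[0]/-c[2],p["cy"]-p["fy"]*c[1]/-c[2]])
E
python3 - <<'E'
from h import *
np.set_printoptions(precision=1,suppress=True)
print("tcp proj",proj("side",[211.4,-534,213]))
# tray rim outer corners z=32 from crop c3 (/6 + (90,235))
c=[(107,92),(698,132),(667,422),(63,378)]
q=[plane("top",90+u/6,235+v/6,32) for u,v in c]
for k in range(4): print(q[k],np.linalg.norm(q[k]-q[k-1]))
# rail ends z=150
a=[plane("top",250+u/4.2,215+v/4.2,150) for u,v in((48,131),(762,60))]
print(a,np.linalg.norm(a[0]-a[1]))
t=cv2.imread("pics/top0.png");s=cv2.imread("pics/side0.png")
cv2.imwrite("pics/d1.png",cv2.resize(t[215:265,370:445],None,fx=8,fy=8,interpolation=cv2.INTER_NEAREST))
cv2.imwrite("pics/d2.png",cv2.resize(s[210:305,305:365],None,fx=6,fy=6,interpolation=cv2.INTER_NEAREST))
E
```

```text
tcp proj [125.4 310.6]
[501.7 401.6  32. ] 112.45152730361939
[507.  167.9  32. ] 233.7576878417093
[393.6 164.3  32. ] 113.4496292382216
[389.3 398.8  32. ] 234.56348789125497
[array([523.9,  25.4, 150. ]), array([ 594.1, -335.6,  150. ])] 367.68275466010505
```

View pics/d1.png

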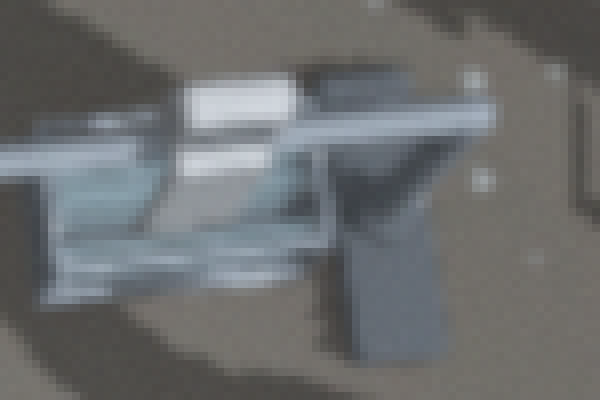

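View pics/d2.png

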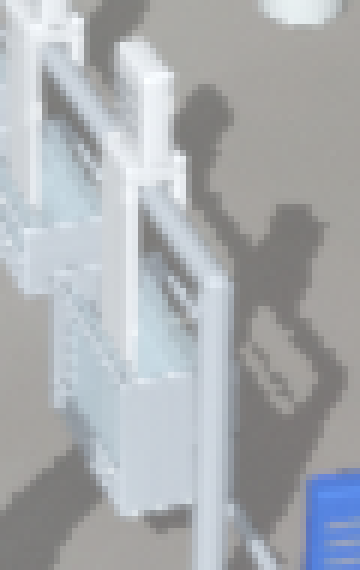

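```bash
python3 - <<'E'
from h import *
np.set_printoptions(precision=1,suppress=True)
print(plane("top",370+242/8,215+104/8,201),plane("side",305+145/6,210+57/6,201))
print(tri((305+145/6,210+57/6),(370+242/8,215+104/8)))
# divider top z=22
for u,v in((400,140),(370,378)):print(plane("top",90+u/6,235+v/6,22))
q=[plane("top",370+u/8,215+v/8,201) for u,v in((185,104),(298,104))];print(q)
s=state();print(R.from_euler("xyz",s["ee_rot"],degrees=True).as_matrix())
E
```

```text
[ 578.8 -261.7  201. ] [ 582.1 -260.5  201. ]
(array([ 580.3, -261.7,  201.4]), np.float64(3.135413301697277))
[494.6 287.2  22. ]
[400.6 284.2  22. ]
[array([ 577.5, -247.1,  201. ]), array([ 580.1, -276.1,  201. ])]
[[-0.   0.4 -0.9]
 [ 0.  -0.9 -0.4]
 [-1.  -0.  -0. ]]
```

Tab top centre from two views: (580,-262,201). That agrees with the expected height of 201 and with the rail line (x=580 at that y). The tray measures 113 x 234 and the bay is at about (449,227). The rail yaw is about 11° and the tray's about 1.2°. I'll write a delta helper next.

```bash
cat >> h.py <<'E'
def go(p,yaw):
    s=state();A=R.from_euler("xyz",s["ee_rot"],degrees=True)
    c,q=np.cos(np.radians(yaw)),np.sin(np.radians(yaw))
    B=R.from_matrix(np.array([[0,c,q],[0,q,-c],[-1,0,0]]))
    print("pos",s["ee_pos"].round(1),"off",A.inv().apply(np.array(p)-s["ee_pos"]).round(1),"rot",(A.inv()*B).as_rotvec(degrees=True).round(2),"F",s["force"].round(1),"w",round(s["gripper_width"],1),"t",round(s["time_s"],2))
E
python3 -m handwheel '{"gripper":[0,0,0,0],"offset":[[-40,0,0],[-80,0,0],[-120,0,0],[-120,0,0]],"rot":[[0,0,0],[0,0,0],[0,0,0],[0,0,0]]}'
python3 -c "from h import *; go([580,-261.5,330],11)"
```

```text
time_s: 0.43
ee_pos: [212.6, -537.4, 342.3]
ee_rot: [89.2, 89.1, -69.2]
force: [0.1, -0.6, 0.6]
gripper_width: 91.1
pos [ 212.6 -537.4  342.3] off [  10.4 -121.5 -443.1] rot [-79.41   0.61  -0.72] F [ 0.1 -0.6  0.6] w 91.1 t 0.43
```

```bash
python3 -m handwheel '{"gripper":[0,0,0,0,0],"offset":[[0,-10,-38],[0,-20,-76],[0,-30,-114],[0,-40,-152],[0,-50,-180]],"rot":[[-7,0,0],[-14,0,0],[-21,0,0],[-28,0,0],[-35,0,0]]}'
python3 -c "from h import *; go([580,-261.5,330],11)"
```

```text
time_s: 0.85
ee_pos: [362.6, -420.1, 333.3]
ee_rot: [-166.4, 89.9, 70.6]
force: [0.5, -0.5, 0.2]
gripper_width: 91.4
pos [ 362.6 -420.1  333.3] off [   3.5   96.  -251.5] rot [-4.401e+01 -7.000e-02 -1.000e-02] F [ 0.5 -0.5  0.2] w 91.4 t 0.85
```

```bash
python3 -m handwheel '{"gripper":[0,0,0,0,0],"offset":[[0,14,-38],[0,28,-76],[0,42,-114],[0,56,-150],[0,64,-170]],"rot":[[-7,0,0],[-14,0,0],[-21,0,0],[-28,0,0],[-35,0,0]]}'
python3 -m handwheel '{"gripper":[0,0],"offset":[[0,0,0],[0,0,0]],"rot":[[0,0,0],[0,0,0]]}'
python3 -c "from h import *; go([580,-261.5,300],11)"
```

```text
time_s: 1.27
ee_pos: [510.3, -312.4, 333.0]
ee_rot: [166.3, 89.9, 78.4]
force: [0.0, -0.4, -1.5]
gripper_width: 91.2
time_s: 1.43
ee_pos: [508.0, -314.5, 333.0]
ee_rot: [-102.6, 89.9, 169.0]
force: [-0.4, -1.2, -0.1]
gripper_width: 91.0
pos [ 508.  -314.5  333. ] off [ 32.9  73.5 -50.9] rot [-9.37 -0.03  0.1 ] F [-0.4 -1.2 -0.1] w 91.0 t 1.43
```

```bash
python3 -m handwheel '{"gripper":[0,0,0,0,0],"offset":[[0,26,-18],[0,52,-36],[0,73,-51],[33,73,-51],[33,73,-51]],"rot":[[-5,0,0],[-9.4,0,0],[-9.4,0,0],[-9.4,0,0],[-9.4,0,0]]}'
python3 -m handwheel '{"gripper":[0,0],"offset":[[0,0,0],[0,0,0]],"rot":[[0,0,0],[0,0,0]]}'
python3 - <<'E'
from h import *
go([580,-261.5,170],11)
for n in P: cv2.imwrite(f"pics/{n}1.png",grab_frame(n)[:,:,::-1])
E
```

```text
time_s: 1.85
ee_pos: [576.3, -261.5, 294.9]
ee_rot: [-122.3, 89.3, 158.7]
force: [-0.5, -0.0, -1.5]
gripper_width: 90.9
time_s: 2.02
ee_pos: [578.4, -263.7, 302.1]
ee_rot: [18.1, 89.9, -61.1]
force: [0.0, -0.9, 0.1]
gripper_width: 91.3
pos [ 578.4 -263.7  302.1] off [132.1   2.   -1.9] rot [-0.16  0.06 -0.02] F [ 0.  -0.9  0.1] w 91.3 t 2.02
```

View pics/side1.png

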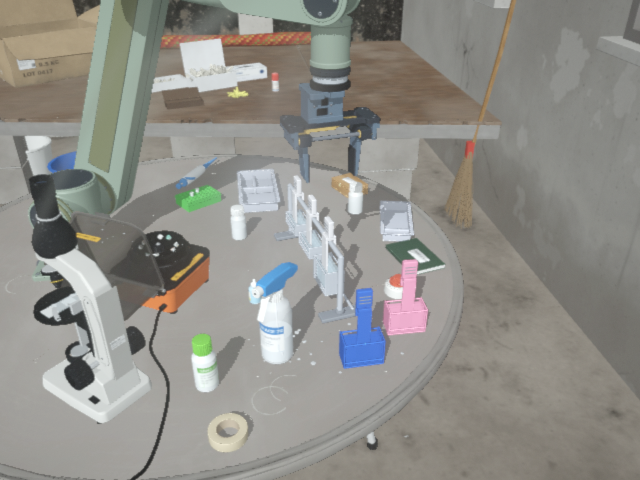

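The gripper straddles the tab's column (fingers at 306 and 353, tab at 329), and the scene is unchanged. Descending.

```bash
python3 -m handwheel '{"gripper":[0,0,0,0,0],"offset":[[30,2,-2],[60,2,-2],[90,2,-2],[115,2,-2],[130,2,-2]],"rot":[[0,0,0],[0,0,0],[0,0,0],[0,0,0],[0,0,0]]}'
python3 -m handwheel '{"gripper":[0,0],"offset":[[0,0,0],[0,0,0]],"rot":[[0,0,0],[0,0,0]]}'
python3 - <<'E'
from h import *
go([580,-261.5,170],11)
for n in P:
    f=grab_frame(n)[:,:,::-1]
    c=f[140:320,250:400] if n=="side" else f[190:290,330:460]
    cv2.imwrite(f"pics/{n}2.png",cv2.resize(c,None,fx=3.3 if n=="side" else 6,fy=3.3 if n=="side" else 6))
E
```

```text
time_s: 2.53
ee_pos: [579.6, -260.4, 169.4]
ee_rot: [-118.9, 89.9, 162.0]
force: [-0.3, -0.1, -0.4]
gripper_width: 91.1
time_s: 2.7
ee_pos: [580.8, -260.7, 171.8]
ee_rot: [44.5, 89.9, -34.6]
force: [-0.5, -0.4, -0.2]
gripper_width: 91.2
pos [ 580.8 -260.7  171.8] off [ 1.8 -1.   0.6] rot [-0.07  0.04 -0.04] F [-0.5 -0.4 -0.2] w 91.2 t 2.7
```

View pics/side2.png

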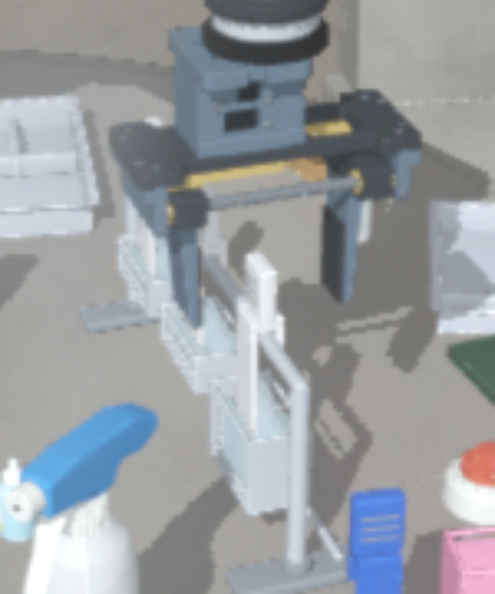

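View pics/top2.png

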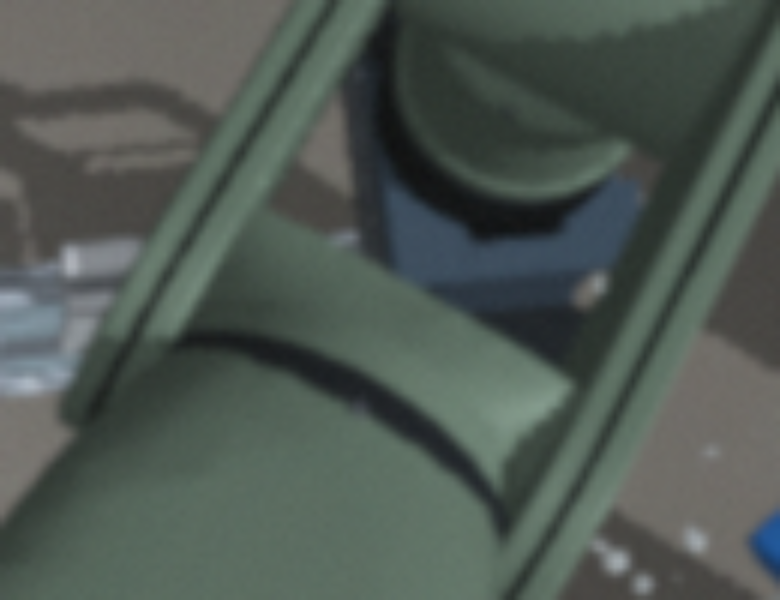

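```bash
python3 -c "
from h import *
print(proj('side',[580,-261,171]),proj('side',[580,-261,201]))"
```

```text
[328.0847776  232.14375208] [328.22490641 219.69025607]
```

The fingertip midpoint (330,234) matches the prediction (328,232), with the tab between the fingers. Closing.

```bash
for i in 1 2; do python3 -m handwheel '{"gripper":[1,1,1,1,1],"offset":[[0,0,0],[0,0,0],[0,0,0],[0,0,0],[0,0,0]],"rot":[[0,0,0],[0,0,0],[0,0,0],[0,0,0],[0,0,0]]}' 30; done
```

```text
time_s: 3.22
ee_pos: [580.8, -260.0, 171.3]
ee_rot: [45.9, 90.0, -33.1]
force: [-0.4, 0.1, 0.1]
gripper_width: 61.0
time_s: 3.63
ee_pos: [580.7, -259.9, 170.9]
ee_rot: [-89.0, 90.0, -168.0]
force: [0.4, 0.1, 0.4]
gripper_width: 27.2
```

```bash
python3 -m handwheel '{"gripper":[1,1,1,1,1],"offset":[[0,0,0],[0,0,0],[0,0,0],[0,0,0],[0,0,0]],"rot":[[0,0,0],[0,0,0],[0,0,0],[0,0,0],[0,0,0]]}' 30
python3 -m handwheel '{"gripper":[1,1,1],"offset":[[0,0,0],[0,0,0],[0,0,0]],"rot":[[0,0,0],[0,0,0],[0,0,0]]}' 30
python3 - <<'E'
from h import *
go([580,-261.5,170],11)
f=grab_frame("side")[:,:,::-1]
cv2.imwrite(f"pics/side3.png",cv2.resize(f[140:320,250:400],None,fx=3.3,fy=3.3))
E
```

```text
time_s: 4.05
ee_pos: [580.7, -259.9, 171.0]
ee_rot: [-57.1, 90.0, -136.2]
force: [-0.8, 0.0, 0.1]
gripper_width: 11.7
time_s: 4.3
ee_pos: [580.7, -259.9, 171.0]
ee_rot: [-50.8, 90.0, -129.8]
force: [-0.6, -0.9, 1.1]
gripper_width: 12.0
pos [ 580.7 -259.9  171. ] off [ 1.  -1.   1.4] rot [-0.01  0.    0.01] F [-0.6 -0.9  1.1] w 12.0 t 4.3
```

View pics/side3.png

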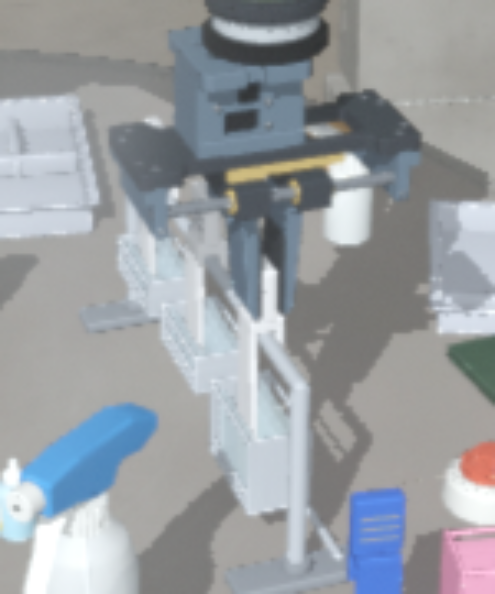

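Gripped, opening 12.0 mm, which equals the tab thickness. Lift 37 mm, within the 35–55 window.

```bash
python3 -m handwheel '{"gripper":[1,1,1,1,1],"offset":[[-9,0,0],[-18,0,0],[-27,0,0],[-37,0,0],[-37,0,0]],"rot":[[0,0,0],[0,0,0],[0,0,0],[0,0,0],[0,0,0]]}' 30
python3 -m handwheel '{"gripper":[1,1,1],"offset":[[0,0,0],[0,0,0],[0,0,0]],"rot":[[0,0,0],[0,0,0],[0,0,0]]}' 30
python3 - <<'E'
from h import *
go([580,-261.5,207],11)
f=grab_frame("side")[:,:,::-1]
cv2.imwrite(f"pics/side4.png",cv2.resize(f[140:320,250:400],None,fx=3.3,fy=3.3))
E
```

```text
time_s: 4.77
ee_pos: [581.7, -260.5, 211.1]
ee_rot: [50.0, 89.7, -29.0]
force: [0.9, -0.4, -0.7]
gripper_width: 12.0
time_s: 5.02
ee_pos: [580.5, -259.8, 207.4]
ee_rot: [-127.3, 89.9, 153.6]
force: [0.0, 0.6, -1.5]
gripper_width: 12.1
pos [ 580.5 -259.8  207.4] off [ 0.4 -0.8  1.6] rot [-0.01 -0.03  0.04] F [ 0.   0.6 -1.5] w 12.1 t 5.02
```

View pics/side4.png

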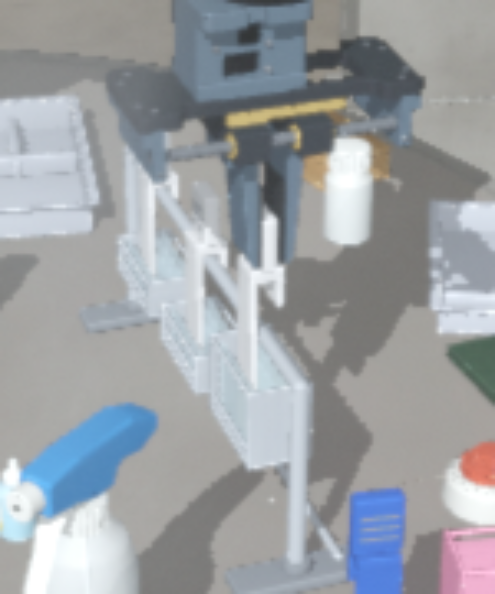

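The carrier is lifted and hanging square, with the lip above the bar. I'll check the clearance to the spray bottle before moving back.

```bash
python3 -c "
from h import *
print([plane('top',u,v,190).round() for u,v in((457,278),(498,315))],[plane('top',u,v,60).round() for u,v in((448,300),(381,311),(255,312))], plane('side',275,358,0).round())"
python3 -m handwheel '{"gripper":[1,1,1,1,1],"offset":[[0,-18,0],[0,-36,0],[0,-54,0],[0,-72,0],[0,-72,0]],"rot":[[0,0,0],[0,0,0],[0,0,0],[0,0,0],[0,0,0]]}' 30
python3 -c "from h import *; go([480,-280,300],11)"
```

```text
[array([ 488., -385.,  190.]), array([ 420., -470.,  190.])] [array([ 455., -398.,   60.]), array([ 416., -248.,   60.]), array([388.,  35.,  60.])] [ 448. -443.    0.]
time_s: 5.48
ee_pos: [506.8, -273.8, 207.7]
ee_rot: [-108.9, 89.8, 172.0]
force: [-0.3, 0.5, -1.2]
gripper_width: 12.4
pos [ 506.8 -273.8  207.7] off [-92.2 -27.8   0.9] rot [-0.09 -0.06  0.18] F [-0.3  0.5 -1.2] w 12.4 t 5.48
```

```bash

python3 -m handwheel '{"gripper":[1,1,1,1,1],"offset":[[-25,-6,0],[-55,-12,0],[-85,-18,0],[-115,-24,0],[-145,-28,0]],"rot":[[0,0,0],[0,0,0],[0,0,0],[0,0,0],[0,0,0]]}' 30
python3 -m handwheel '{"gripper":[1,1,1],"offset":[[-15,0,0],[-20,0,0],[-20,0,0]],"rot":[[0,0,0],[0,0,0],[0,0,0]]}' 30
python3 - <<'E'
from h import *
go([449,227,370],1.2)
f=grab_frame("side")[:,:,::-1]
cv2.imwrite(f"pics/side5.png",f)
E
```

```text
time_s: 5.9
ee_pos: [482.5, -278.8, 354.2]
ee_rot: [131.8, 90.0, 52.8]
force: [0.1, -0.6, -1.2]
gripper_width: 12.0
time_s: 6.15
ee_pos: [483.4, -279.1, 373.9]
ee_rot: [52.6, 89.8, -26.4]
force: [1.1, 0.0, -1.9]
gripper_width: 12.3
pos [ 483.4 -279.1  373.9] off [   3.2   62.8 -503.4] rot [ 9.8   0.09 -0.14] F [ 1.1  0.  -1.9] w 12.3 t 6.15
```

View pics/side5.png

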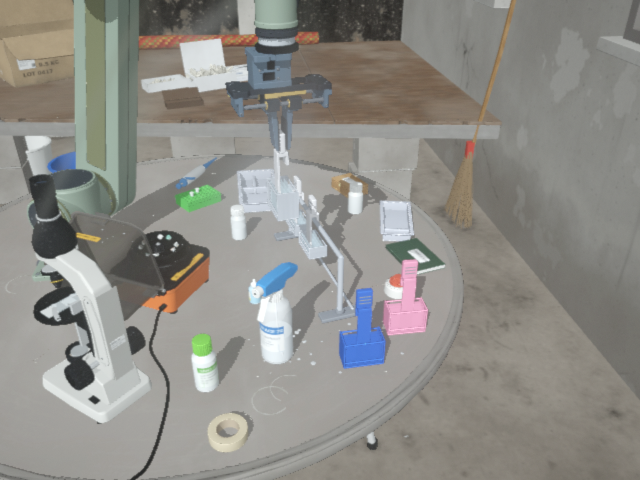

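The carrier hangs upright from the fingers, basket at (287,195), and both shallow carriers are still on the rail. Traversing to the tray above the tabs.

```bash

python3 -m handwheel '{"gripper":[1,1,1,1,1],"offset":[[0,2,-15],[0,5,-40],[0,9,-70],[0,13,-100],[0,16,-130]],"rot":[[0.5,0,0],[1,0,0],[1.5,0,0],[2,0,0],[2.5,0,0]]}' 30
python3 -m handwheel '{"gripper":[1,1,1,1,1],"offset":[[0,3,-30],[0,7,-60],[0,11,-90],[0,15,-120],[0,19,-150]],"rot":[[0.5,0,0],[1,0,0],[1.5,0,0],[2,0,0],[2.5,0,0]]}' 30
python3 -m handwheel '{"gripper":[1,1,1,1,1],"offset":[[0,3,-30],[0,7,-60],[0,11,-90],[0,15,-120],[0,19,-145]],"rot":[[0.5,0,0],[1,0,0],[1.5,0,0],[2,0,0],[2.5,0,0]]}' 30
python3 -c "from h import *; go([449,227,370],1.2)"
```

```text
time_s: 6.62
ee_pos: [472.9, -146.8, 370.4]
ee_rot: [-121.1, 89.7, 157.4]
force: [0.3, 0.9, -2.0]
gripper_width: 11.4
time_s: 7.03
ee_pos: [469.3, 4.5, 370.7]
ee_rot: [-97.2, 89.8, 178.8]
force: [0.4, -0.4, -1.2]
gripper_width: 12.1
time_s: 7.45
ee_pos: [473.0, 151.1, 370.6]
ee_rot: [-84.9, 89.8, -171.3]
force: [0.5, -0.1, -1.4]
gripper_width: 11.9
pos [473.  151.1 370.6] off [  0.6 -19.3 -77.2] rot [2.33 0.03 0.23] F [ 0.5 -0.1 -1.4] w 11.9 t 7.45
```

```bash

python3 -m handwheel '{"gripper":[1,1,1,1,1],"offset":[[0,-6,-25],[0,-12,-50],[0,-16,-65],[0,-19,-77],[0,-19,-77]],"rot":[[0.5,0,0],[1,0,0],[1.5,0,0],[2.3,0,0],[2.3,0,0]]}' 30
python3 -m handwheel '{"gripper":[1,1,1],"offset":[[0,0,0],[0,0,0],[0,0,0]],"rot":[[0,0,0],[0,0,0],[0,0,0]]}' 30
python3 - <<'E'
from h import *
go([449,227,200],1.2)
for n in P: cv2.imwrite(f"pics/{n}6.png",grab_frame(n)[:,:,::-1])
E
```

```text
time_s: 7.87
ee_pos: [449.0, 226.7, 370.5]
ee_rot: [-81.8, 89.7, -170.5]
force: [0.7, -0.2, -1.1]
gripper_width: 12.0
time_s: 8.12
ee_pos: [450.4, 223.9, 372.3]
ee_rot: [-43.5, 89.9, -132.4]
force: [1.2, 0.3, -1.6]
gripper_width: 11.7
pos [450.4 223.9 372.3] off [172.3  -1.2  -3.3] rot [-0.06  0.05  0.05] F [ 1.2  0.3 -1.6] w 11.7 t 8.12
```

View pics/side6.png

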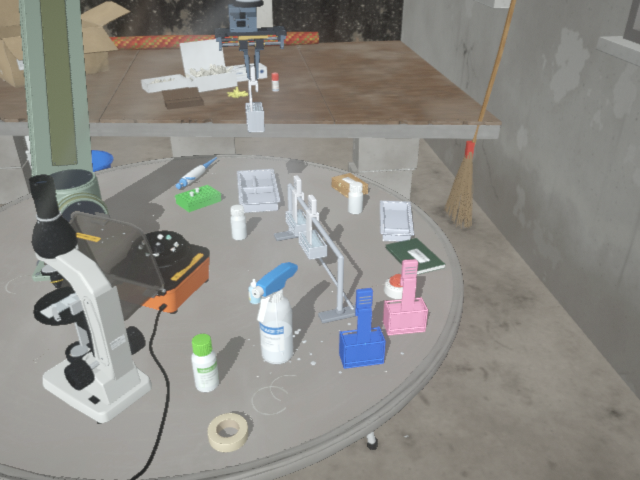

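View pics/top6.png

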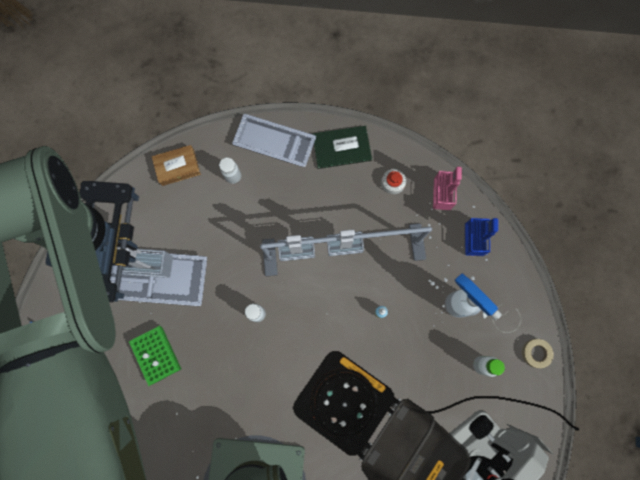

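Carrier held over the tray, upright. I'll descend to about 27 mm above the floor and check there.

```bash

python3 -m handwheel '{"gripper":[1,1,1,1,1],"offset":[[15,0,-3],[40,0,-3],[65,0,-3],[90,0,-3],[115,0,-3]],"rot":[[0,0,0],[0,0,0],[0,0,0],[0,0,0],[0,0,0]]}' 30
python3 -m handwheel '{"gripper":[1,1,1,1,1],"offset":[[25,0,0],[45,0,0],[65,0,0],[80,0,0],[88,0,0]],"rot":[[0,0,0],[0,0,0],[0,0,0],[0,0,0],[0,0,0]]}' 30
python3 -m handwheel '{"gripper":[1,1,1],"offset":[[0,0,0],[0,0,0],[0,0,0]],"rot":[[0,0,0],[0,0,0],[0,0,0]]}' 30
python3 - <<'E'
from h import *
go([449,227,142],1.2)
f=grab_frame("side")[:,:,::-1];cv2.imwrite("pics/side7.png",cv2.resize(f[110:230,190:330],None,fx=5,fy=5))
f=grab_frame("top")[:,:,::-1];cv2.imwrite("pics/top7.png",cv2.resize(f[220:320,80:220],None,fx=5,fy=5))
E
```

```text
time_s: 8.63
ee_pos: [450.3, 227.1, 257.0]
ee_rot: [97.5, 90.0, 8.7]
force: [-0.2, 0.2, -1.9]
gripper_width: 11.8
time_s: 9.05
ee_pos: [449.4, 226.7, 168.0]
ee_rot: [-62.4, 89.8, -151.2]
force: [0.6, 0.0, -1.2]
gripper_width: 11.9
time_s: 9.3
ee_pos: [451.1, 227.9, 171.1]
ee_rot: [111.8, 89.9, 22.9]
force: [0.2, 0.8, -0.9]
gripper_width: 11.7
pos [451.1 227.9 171.1] off [29.1 -2.2  0.9] rot [-0.03 -0.05 -0.13] F [ 0.2  0.8 -0.9] w 11.7 t 9.3
```

View pics/side7.png

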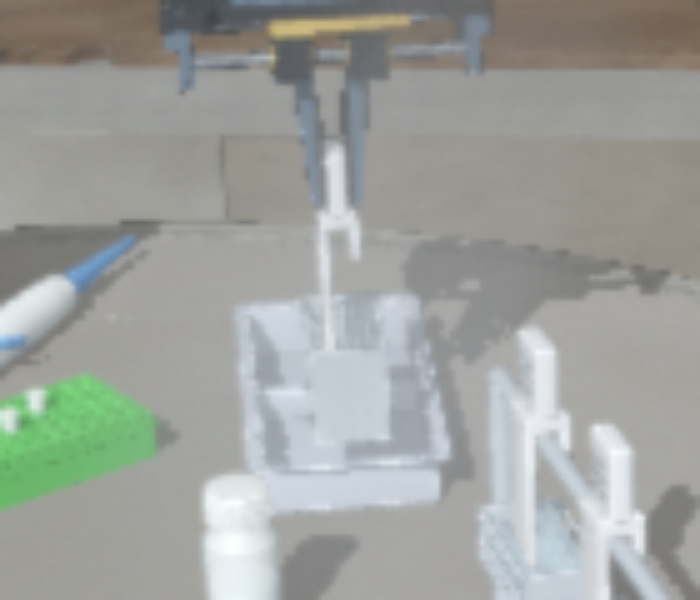

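View pics/top7.png

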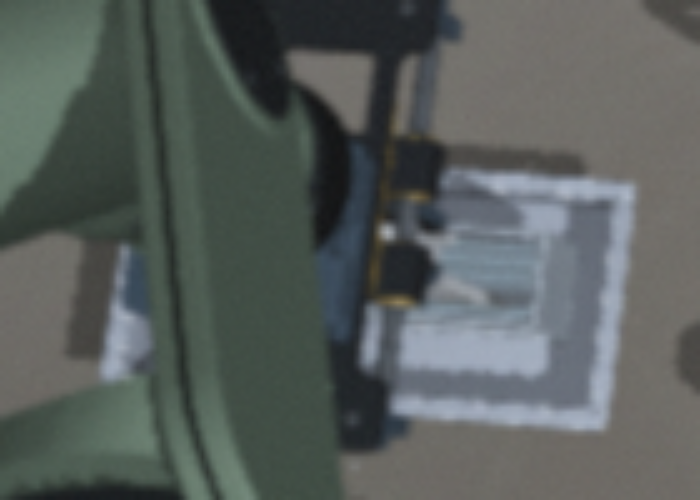

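Both views show the basket well inside the big compartment (side crop 315–385 by 350–440), and it is upright. Lowering gently while watching the force.

```bash

python3 -m handwheel '{"gripper":[1,1,1,1,1],"offset":[[7,-1,0],[14,-1,0],[21,-1,0],[27,-1,0],[27,-1,0]],"rot":[[0,0,0],[0,0,0],[0,0,0],[0,0,0],[0,0,0]]}' 30
python3 -m handwheel '{"gripper":[1,1,1],"offset":[[1,0,0],[2,0,0],[2,0,0]],"rot":[[0,0,0],[0,0,0],[0,0,0]]}' 30
python3 -m handwheel '{"gripper":[1,1,1],"offset":[[1,0,0],[2,0,0],[2,0,0]],"rot":[[0,0,0],[0,0,0],[0,0,0]]}' 30
```

```text
time_s: 9.82
ee_pos: [448.1, 227.2, 141.1]
ee_rot: [-64.0, 89.8, -152.8]
force: [-0.4, 0.2, -1.7]
gripper_width: 11.5
time_s: 10.07
ee_pos: [449.3, 227.8, 140.9]
ee_rot: [91.1, 90.0, 2.2]
force: [0.2, 0.6, -1.6]
gripper_width: 12.0
time_s: 10.32
ee_pos: [449.1, 227.7, 138.9]
ee_rot: [-5.9, 90.0, -94.8]
force: [0.6, -0.1, -2.6]
gripper_width: 11.8
```

```bash

python3 -m handwheel '{"gripper":[1,1,1,1],"offset":[[1,0,0],[1,0,0],[1,0,0],[1,0,0]],"rot":[[0,0,0],[0,0,0],[0,0,0],[0,0,0]]}' 30
python3 -m handwheel '{"gripper":[1,1,1,1],"offset":[[1,0,0],[1,0,0],[1,0,0],[1,0,0]],"rot":[[0,0,0],[0,0,0],[0,0,0],[0,0,0]]}' 30
```

```text
time_s: 10.65
ee_pos: [449.2, 227.7, 137.9]
ee_rot: [47.0, 90.0, -41.8]
force: [0.9, -0.3, -2.1]
gripper_width: 12.1
time_s: 10.98
ee_pos: [449.4, 227.8, 137.5]
ee_rot: [112.3, 90.0, 23.5]
force: [-2.4, -1.0, 5.8]
gripper_width: 11.6
```

Contact: the vertical force went from -1.6 to +5.8 N at TCP z 137.5, against 138 expected. Releasing.

```bash

python3 -m handwheel '{"gripper":[0.4,0.4,0.4,0.4,0.4],"offset":[[0,0,0],[0,0,0],[0,0,0],[0,0,0],[0,0,0]],"rot":[[0,0,0],[0,0,0],[0,0,0],[0,0,0],[0,0,0]]}' 30
python3 -m handwheel '{"gripper":[0.4,0.4,0.4],"offset":[[0,0,0],[0,0,0],[0,0,0]],"rot":[[0,0,0],[0,0,0],[0,0,0]]}' 30
python3 - <<'E'
from h import *
f=grab_frame("side")[:,:,::-1];cv2.imwrite("pics/side8.png",cv2.resize(f[110:230,190:330],None,fx=5,fy=5))
E
```

```text
time_s: 11.4
ee_pos: [449.1, 227.7, 136.7]
ee_rot: [-50.8, 90.0, -139.6]
force: [0.1, -0.1, -0.5]
gripper_width: 42.5
time_s: 11.65
ee_pos: [449.2, 227.7, 136.9]
ee_rot: [-17.0, 90.0, -105.9]
force: [0.7, 0.3, 0.9]
gripper_width: 54.5
```

View pics/side8.png

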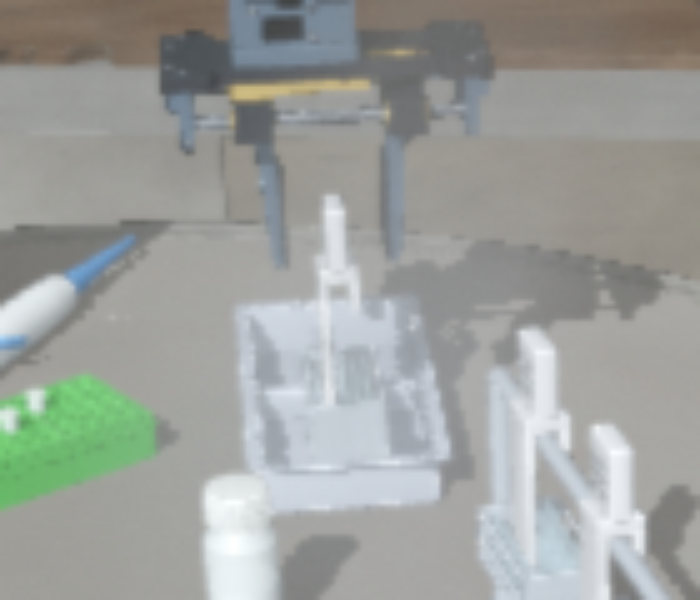

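The carrier stands upright in the compartment, tab at (333,230), with the fingers clear on both sides. Retracting straight up.

```bash

python3 -m handwheel '{"gripper":[0.4,0.4,0.4,0.4,0.4],"offset":[[-15,0,0],[-40,0,0],[-70,0,0],[-100,0,0],[-130,0,0]],"rot":[[0,0,0],[0,0,0],[0,0,0],[0,0,0],[0,0,0]]}' 30
python3 -m handwheel '{"gripper":[0.4,0.4,0.4,0.4,0.4],"offset":[[-30,0,0],[-60,0,0],[-80,0,0],[-80,0,0],[-80,0,0]],"rot":[[0,0,0],[0,0,0],[0,0,0],[0,0,0],[0,0,0]]}' 30
python3 - <<'E'
from h import *
f=grab_frame("side")[:,:,::-1];cv2.imwrite("pics/side9.png",cv2.resize(f[130:290,200:370],None,fx=3.7,fy=3.7))
f=grab_frame("top")[:,:,::-1];cv2.imwrite("pics/top9.png",cv2.resize(f[200:330,80:360],None,fx=2.8,fy=2.8))
E
```

```text
time_s: 12.12
ee_pos: [448.9, 227.5, 268.3]
ee_rot: [-43.8, 90.0, -132.6]
force: [1.6, 0.3, -0.5]
gripper_width: 55.0
time_s: 12.53
ee_pos: [449.5, 227.8, 347.7]
ee_rot: [111.8, 89.9, 23.0]
force: [0.2, -0.0, 0.6]
gripper_width: 54.8
```

View pics/side9.png

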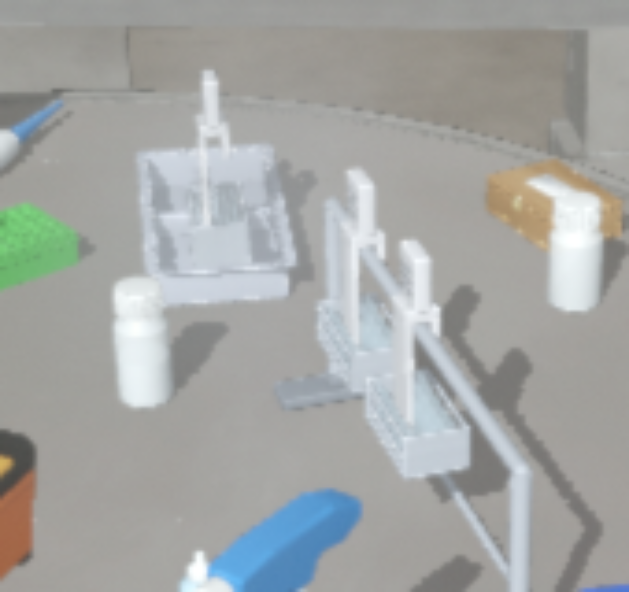

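View pics/top9.png

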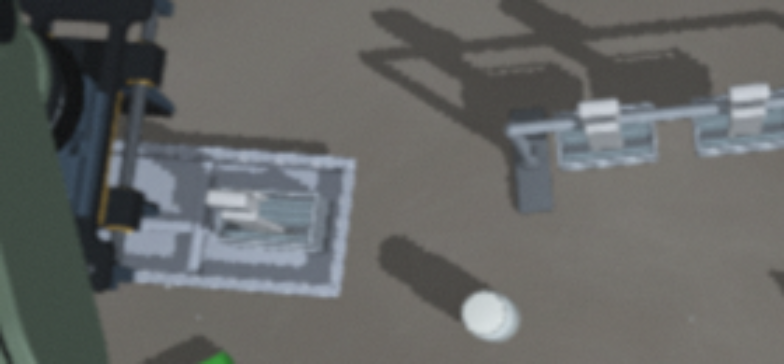

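The carrier stands in the big compartment and both shallow carriers hang in place. I'll do a numeric check, then hand in.

```bash
python3 -c "
from h import *
print(plane('top',80+229/2.8,200+199/2.8,168).round(1), tri((200+208/3.7,130+73/3.7),(80+229/2.8,200+199/2.8)))
print(job_done())"
```

```text
[449.6 223.4 168. ] (array([450.10475572, 222.39848144, 171.12024535]), np.float64(1.6857448274087898))
the job is handed in; nothing more can be done
None
```

The deep carrier is standing upright in the large tray's big compartment, and I've handed the job in (about 12.7 s on the clock). No verdict was reported.

- **Lift:** I gripped it by its tab (12 mm opening), raised it 37 mm and drew it about 100 mm toward the robot. I then carried it above the rail to the tray.
- **Set-down:** I lowered it until the vertical force jumped to +5.8 N at tool height 137.5 mm (138 expected), and only then let go and retracted straight up.
- **Position check:** From two views the tab top is at about (450, 222, 171) mm. My estimate of the compartment centre is (449, 227) mm, so it is about 5 mm off, well inside the limits.
- **Disagreement:** The tab top should be at 168 mm if the basket is on the floor; I measured 171. The rays missed each other by 1.7 mm and the calibration is good to about 2 mm. The touch-down force also says it rests on the floor.
- **Other carriers:** The last pictures show both shallow carriers hanging where they were, by eye rather than by measurement. The gripper was well clear of everything.

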